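# Compare two chips on the bench tester

## Task

Compare the two chips lying in the cream chip comparator: first prove your ground by pressing the round steel touch plate of the ESD tester and keeping it down for a full second, and let it go; then press the yellow key in front of the white-and-gold reference chip all the way down, and after it the yellow key in front of the black sample chip, so that both keys stay down. Press lightly, as with a fingertip, and pick nothing up: do not press the red key, and leave the chips in their nests and everything else on the bench where it is.

Things in the scene. Friction and masses are not known exactly. Their poses are not given: they have to be found in the camera images.
- comparator: Cream chip comparator, fixed, 220 mm deep (x), 240 mm wide (y). Origin: centre of underside; +x to its back, +y to its left seen from the robot. Front to back: key panel sloping up at 8 degrees (46 to 57 mm high); deck 58 mm high with blue chip nests (rims 68 mm high) at x = 8, y = 55 and -55 mm; hump 95 mm high with display. Keys at x = -73: yellow at y = 55 and -55, red at y = 0 mm.
- key_left_top (a point): Centre of the top of the left yellow key (in front of the left nest): 23 mm diameter, 15 mm proud of the panel when up, in an aluminium bezel 30 mm wide and 3 mm high. The point moves with the key. Site z is the panel's outward normal, 8 degrees off vertical, leaning to the comparator's front.
- key_right_top (a point): The same point on the right yellow key.
- key_clear_top (a point): The same point on the red clear key in the middle, 55 mm from each yellow key; it springs back. It is not to be pressed.
- key_left (a joint): Travel of the left yellow key along the panel's normal: 0 up, 0.007 m fully down. It moves under a push of about 3 N and stays where it is pushed (no spring); counts as down beyond 0.005 m. Once it is down its soft cap yields up to 3 mm more, from 3.5 to 8 N, and springs back. More than 20 N on the comparator or the ESD tester would spoil them.
- key_right (a joint): The same for the right yellow key.
- key_clear (a joint): Travel of the red key: 0 up, 0.007 m down; spring of 1 to 3.5 N.
- reference_chip: Reference chip: 40-pin package 52 x 15.5 x 8 mm, white ceramic with a gold lid, lying loose in one of the two nests (left or right varies), long axis along the comparator's x. Origin at the centre of its underside. The key in front of it is the yellow key on the same side of the comparator.
- sample_chip: Sample chip: the same size, all black plastic, in the other nest.
- esd_tester: ESD ground tester, fixed to the bench: grey box with a dark blue face, 85 mm (x) by 125 mm (y), face 32 mm high, three coloured lamps near its +y end. Origin at the centre of its underside. It stands to the left or to the right of the comparator.
- touch_plate_top (a point): Centre of the top face of the tester's round steel touch plate, 38 mm diameter, 45 mm above the bench and 14 mm from the box's centre to -y when up; 13 mm proud of the box's face. It moves straight down with the plate.
- touch_plate (a joint): Travel of the touch plate: 0 up, 0.006 m fully down; it springs back: 2 N to start moving, 4 N at 0.0025 m, 7 N fully down. It counts as down beyond 0.0025 m.
- red_bin: Loose red reject bin, 100 x 80 x 45 mm, open at the top, on the other side of the comparator from the ESD tester. Origin at the centre of its underside. Leave it alone.
- mouse: Loose black computer mouse, 110 x 62 x 33 mm. Leave it alone.
- solvent_bottle: Loose white bottle with blue cap, 50 mm diameter, 110 mm high. Leave it alone.
- screwdriver: Loose orange-handled screwdriver, 180 mm long, lying. Leave it alone.
- marker: Loose white marker pen with a black cap, 120 mm long, 14 mm thick, lying nearer the robot than the comparator. Leave it alone.
- parts_box: Loose tan box with a black lid, 75 x 110 x 40 mm. Leave it alone.

How it is judged:
On the way, in this order (a step that is already met when the one before it is completed fails the run):
1. the touch plate is held down, with both yellow keys still up (value of joint touch_plate above 0.0025 m and value of joint each of key_left, key_right below 0.002 m), for 0.7 s.
2. the plate is let go and the reference chip's key is down, with the sample chip's key still up (value of joint touch_plate below 0.001 m and ((y of reference_chip in the frame of comparator above 0 m and value of joint key_left above 0.005 m and value of joint key_right below 0.002 m) or (y of reference_chip in the frame of comparator below 0 m and value of joint key_right above 0.005 m and value of joint key_left below 0.002 m))), for 0.1 s.
3. the sample chip's key is down as well (value of joint each of key_left, key_right above 0.005 m), for 0.1 s.
At the end, for the whole second after the job is handed in: Both yellow keys are down (more than 5 of 7 mm), the red key and the touch plate are up, and both chips lie in their nests within 5 mm of where they were (all of step 3 and value of joint each of key_clear, touch_plate below 0.001 m and distance of each of reference_chip, sample_chip from where it was at the start of the episode below 0.005 m).
It fails at once if the sample chip's key is pressed before the reference chip's key is down ((y of reference_chip in the frame of comparator above 0 m and value of joint key_right above 0.003 m and value of joint key_left below 0.005 m) or (y of reference_chip in the frame of comparator below 0 m and value of joint key_left above 0.003 m and value of joint key_right below 0.005 m)).
It fails at once if the red key is pressed (value of joint key_clear above 0.003 m).
It fails at once if the comparator or the ESD tester is pressed harder than 20 N (contact force between any of comparator, esd_tester and anything else above 20 N).
It fails at once if a chip is moved or lifted from its nest (distance of any of reference_chip, sample_chip from where it was at the start of the episode above 0.005 m).
It fails at once if another thing on the bench is moved or lifted (distance of any of red_bin, mouse, solvent_bottle, parts_box from where it was at the start of the episode above 0.015 m or distance of any of screwdriver, marker from where it was at the start of the episode above 0.02 m).
It also fails if it takes over 51 s, if anything falls off the work surface, if the arm or the gripper's body presses on something with over 40 N, if the wrist force passes 120 N, or if a joint passes its speed limit or range.

## Robot

A 6-joint arm with a two-finger parallel gripper is mounted at the origin on the work surface. World frame = base frame: x ahead of the robot, y to its left, z up, the work surface at z = 0. Lengths are in m, angles in rad, forces in N, time in s.
With the tool pointing down it reaches from about 0.35 to 0.975 m from the base axis. Payload 4.9 kg.
Tool frame: the origin (TCP) lies at the very end of the fingers, on their centre line; the grasp point (between the pads) lies 19 mm behind it; z points along the fingers, y is the line along which they close (so a half turn about z gives the same grasp; the last joint's range is limited). The gripper opens to 85 mm and grips with 20 to 120 N. Pads are 22 mm wide; open, the fingers measure 114 mm over their backs; the gripper's body (76 mm by 85 mm) begins 54 mm behind the grasp point. The pads swing forward as they close: fully open they stand 13 mm farther back than shut.
Start: joints at [-1.253, 0.053, 1.613, -0, 1.476, -0.119], TCP at [0.264, -0.566, 0.231] pointing down, gripper open.
Joint ranges: [-3.01, 3.01], [-1.01, 2.22], [0.06, 2.58], [-1.02, 4.17], [0.09, 2.62], [-3.14, 3.14]. Speed limits (rad/s): [2.57, 2.57, 3.14, 3.14, 3.14, 3.14].

## Interface

Orientations are given as a unit quaternion [w, x, y, z].
In Python, from plant import manip gives the robot as it stands.
- The arm moves only by the shell command python3 -m pendant 'ROWS'. ROWS is JSON, a list of rows, each a list of 3 entries, a list of its own where there are three numbers: the opening, from 0 (shut) to 1 (fully open), then the shift along the tool's x, y, z in units of 12 cm (1.0 is 12 cm), then the turn about the tool's z in units of pi rad (1.0 is pi rad). In form: [[gripper, [dx, dy, dz], roll], ...]. A call has 1 to 10 rows; each row is the pose to reach, as a shift and turn from the pose commanded when the call began, along the tool's axes at that moment, turning the shorter way round; what a row does not reach only later rows make up. A row lasts 1/10 s, in which the tool goes at most 50 mm and 8.59 degrees, less where a joint would pass 70% of its speed; a pose out of reach is approached as far as the arm can. A call with a number of a shift or a turn outside -1 to 1 is refused whole. A call with a gripper value outside its range is refused whole. The fingers move at their own pace and stop on an object; the grip force is fixed at half the most. Time passes only in rows, so rows that repeat a pose let the fingers close. It gives the time, the measured TCP pose, the force, the opening and the grip force at its end, in the units of the state.
- manip.state(): the state, without advancing time (a new reading comes with each control period).
- manip.grab_frame(name): name is "side" or "top" or "wrist"; returns a dict with "img" (420x560x3 uint8, red, green, blue), "fx", "fy", "cx", "cy" (pixels), "eye" and "rotation" of the camera in the world; the wrist camera has in their place "tool_from_camera" (4x4, takes a point from camera to tool coordinates, whose origin is the TCP and whose axes are the flange's). Camera axes: x right, y down, z forward; pixel columns grow to the right and rows downward; lengths in m; the calibration is good to about 2 mm. A picture is of the moment at which its call begins: read the wrist's pose just before it. There is no depth.
- manip.job_done(): hands the job in; it is judged then, once.
The state is a dict: "time": time; "joint_pos": joint angles; "joint_vel": joint speeds; "joint_efforts": joint torques, N m; "tool_pos": TCP position; "tool_rot": TCP orientation; "contact_force": force on the tool from outside, world axes, zero at the start; "ft_torque": the same for the moment, N m; "gripper_width": opening from 0.0 (shut) to 1.0 (fully open); "grasp_force": force on a finger pad.
Only numpy, scipy, OpenCV 4.12 (cv2) and the standard library are available. Lean on these libraries where they do the work, as an engineer would, in place of code of your own. Each camera call takes 0.05 s, during which the arm holds its last target. There are 200 camera calls.

## Working session

There is one attempt and no reset: what is moved stays moved. The work goes in short steps, Python scripts to look and compute and a shell command to move; the robot and the scene stay as the last step left them, time stands still between calls to the robot, and variables do not carry over. Pictures are saved under pics/ and viewed, at most 10 in all, crops included, and the job is handed in when it is done.

```bash
mkdir -p pics; ls; python3 - <<'E'
from plant import manip
import cv2,pickle
s=manip.state();print(s)
for n in ("top","side"):
    f=manip.grab_frame(n);pickle.dump(f,open(f"pics/{n}.pkl","wb"))
    cv2.imwrite(f"pics/{n}1.png",f["img"][:,:,::-1]);print(n,f["fx"],f["cx"],f["cy"],f["eye"],f["rotation"])
E
```

```text
pics
{'time': 0.0, 'joint_pos': array([-1.25295860e+00,  5.33341693e-02,  1.61431557e+00,  6.66525152e-06,
        1.47599562e+00, -1.19014605e-01]), 'joint_vel': array([-1.99723433e-04,  1.40082703e-03, -7.36332855e-05, -1.28678427e-03,
        2.00868230e-03,  1.24592060e-03]), 'joint_efforts': array([-1.36264807e-03, -3.93678117e+01, -3.70178640e+01, -2.14843853e-04,
        7.01169643e-03,  6.19955287e-06]), 'tool_pos': array([ 0.26422622, -0.56570443,  0.2300642 ]), 'tool_rot': array([-1.02161378e-03,  9.76239253e-01,  2.16693027e-01, -9.85623128e-05]), 'contact_force': array([ 0.33718883,  0.69250189, -0.04393528]), 'ft_torque': array([ 0.00659365,  0.00466589, -0.0124989 ]), 'grasp_force': 0.0, 'gripper_width': 1.0024594869064942}
top 447.1092499839143 276.5152535393778 214.18343862588668 [ 0.38926298 -0.06987153  1.17922421] [ 0.05730828 -0.70045545  0.70994103 -0.04540549]
side 508.94362230995534 282.4208331541153 206.8713990106277 [-0.01042031  0.93732416  0.71980156] [ 0.13026129 -0.22542892  0.83368432 -0.48701566]
```

View pics/top1.png

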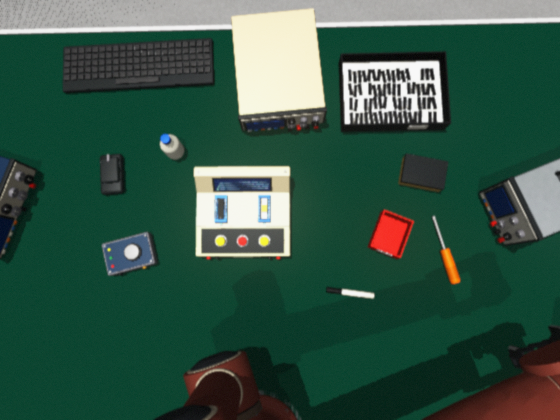

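View pics/side1.png

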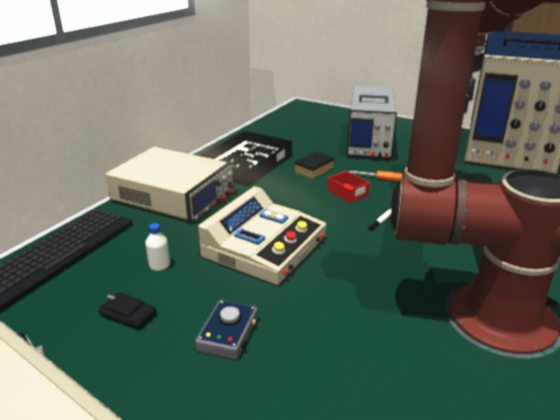

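The top view shows the plate at about (132,252), the yellow keys at (220,241) and (264,241), and the red key at (242,241). The white/gold chip at (264,208) is in the right nest and the black one at (220,209) is in the left. In the side view the plate is at (229,314), the yellow keys at (279,247) and (302,226), and the red key at (291,237).

```bash
cat > h.py <<'E'
import numpy as np,cv2,pickle
from scipy.spatial.transform import Rotation as R
def q2R(q): return R.from_quat(np.r_[q[1:],q[0]]).as_matrix()
def ray(f,p):
    d=q2R(f["rotation"])@np.array([(p[0]-f["cx"])/f["fx"],(p[1]-f["cy"])/f["fy"],1]); return np.array(f["eye"]),d
def onz(f,p,z):
    o,d=ray(f,p); return o+d*(z-o[2])/d[2]
def tri(*rs):
    A=0;b=0
    for o,d in rs:
        d=d/np.linalg.norm(d);P=np.eye(3)-np.outer(d,d);A=A+P;b=b+P@o
    x=np.linalg.solve(A,b);return x,[np.linalg.norm(np.cross(x-o,d/np.linalg.norm(d))) for o,d in rs]
def mask(img,kind):
    h=cv2.cvtColor(img,cv2.COLOR_RGB2HSV);H,S,V=cv2.split(h)
    return {"yellow":(H>20)&(H<35)&(S>150)&(V>120),"red":((H<8)|(H>172))&(S>150)&(V>90),"steel":(S<60)&(V>120)}[kind].astype(np.uint8)
def near(img,kind,p,r=14):
    m=mask(img,kind);k=np.zeros_like(m);cv2.circle(k,tuple(map(int,p)),r,1,-1);m&=k
    n,l,st,c=cv2.connectedComponentsWithStats(m)
    i=1+np.argmax(st[1:,4]);return c[i],st[i]
E
python3 - <<'E'
from h import *
T,S=[pickle.load(open(f"pics/{n}.pkl","rb")) for n in("top","side")]
for nm,k,a,b,z in [("plate","steel",(132,252),(229,314),.045),("L","yellow",(220,241),(279,247),.065),("red","red",(242,241),(291,237),.065),("Rr","yellow",(264,241),(302,226),.065)]:
    pa,sa=near(T["img"],k,a);pb,sb=near(S["img"],k,b)
    x,e=tri(ray(T,pa),ray(S,pb));print(nm,pa.round(1),sa,pb.round(1),sb,x.round(4),np.round(e,4),onz(T,pa,z).round(4),onz(S,pb,z).round(4))
from plant import manip
s=manip.state();print(q2R(s["tool_rot"]).round(3))
E
```

```text
plate [130.9 251.2] [124 244  15  15 185] [229.1 313. ] [220 306  19  15 225] [0.4665 0.3217 0.0429] [0.0009 0.0009] [0.4656 0.3205 0.045 ] [0.4659 0.3239 0.045 ]
L [220.4 241. ] [217 238   8   7  46] [278.5 245.6] [274 242  10   9  71] [0.4887 0.0906 0.0614] [0.0018 0.0018] [0.4867 0.0893 0.065 ] [0.4877 0.0956 0.065 ]
red [242.1 240.9] [239 237   8   8  47] [290.6 234.6] [286 231  10   9  69] [0.4878 0.0358 0.0618] [0.0014 0.0014] [0.4863 0.0349 0.065 ] [0.4868 0.0405 0.065 ]
Rr [264. 241.] [261 238   7   7  45] [301.7 224.3] [297 221  10   8  61] [ 0.487  -0.0192  0.0619] [0.0016 0.0016] [ 0.4853 -0.02    0.065 ] [ 0.4862 -0.0143  0.065 ]
[[ 0.906  0.423 -0.001]
 [ 0.423 -0.906  0.002]
 [ 0.    -0.002 -1.   ]]
```

```bash

for r in 1; do
python3 -m pendant '[[0,[0.777,-1,0],0],[0,[0.777,-1,0],0],[0,[0.777,-1,0],0],[0,[0.777,-1,0],0]]'
python3 -m pendant '[[0,[0.777,-1,0],0],[0,[0.777,-1,0],0],[0,[0.777,-1,0],0],[0,[0.777,-1,0],0]]'
python3 -m pendant '[[0,[0.777,-1,0],0],[0,[0.777,-1,0],0],[0,[0.777,-1,0],0],[0,[0.777,-1,0],0]]'
python3 -m pendant '[[0,[0.777,-1,0],0],[0,[0.777,-1,0],0],[0,[0.777,-1,0],0],[0,[0.777,-1,0],0]]'
python3 -m pendant '[[0,[0.777,-1,0],0],[0,[0.777,-1,0],0],[0,[0.777,-1,0],0],[0,[0.777,-1,0],0]]'
done
cat > look.py <<'E'
import sys
from h import *
from plant import manip
s=manip.state();f=manip.grab_frame("wrist")
cv2.imwrite(f"pics/{sys.argv[1]}.png",f["img"][:,:,::-1]);pickle.dump((s,f),open(f"pics/{sys.argv[1]}.pkl","wb"))
Rw=q2R(s["tool_rot"]);print(s["time"],s["tool_pos"],s["contact_force"],s["gripper_width"]);print(Rw.round(3))
M=np.array(f["tool_from_camera"])
def wray(p): return s["tool_pos"]+Rw@M[:3,3],Rw@M[:3,:3]@np.array([(p[0]-f["cx"])/f["fx"],(p[1]-f["cy"])/f["fy"],1])
for nm,x in dict(plate=[.4662,.3217,.045],L=[.4875,.0906,.064],red=[.487,.0358,.064],R=[.4865,-.0192,.064]).items():
    c=M[:3,:3].T@(Rw.T@(np.array(x)-s["tool_pos"])-M[:3,3]);u=(c[0]/c[2]*f["fx"]+f["cx"],c[1]/c[2]*f["fy"]+f["cy"])
    print(nm,"expected px",np.round(u,1))
    try:
        p,st=near(f["img"],{"plate":"steel","red":"red"}.get(nm,"yellow"),u,70);o,d=wray(p);print("  seen",p.round(1),st,(o+d*(x[2]-o[2])/d[2]).round(4))
    except Exception as e: print("  -")
E
python3 look.py w1
```

```text
time: 0.5
tool_pos: [0.2987, -0.4133, 0.2298]
tool_rot: [-0.002, 0.976, 0.219, 0.0]
contact_force: [0.4, -0.3, -0.6]
gripper_width: 0.331
grasp_force: 0.0
time: 0.9
tool_pos: [0.3326, -0.2663, 0.2309]
tool_rot: [-0.0, 0.976, 0.219, 0.0]
contact_force: [-0.2, -0.2, -0.6]
gripper_width: -0.003
grasp_force: 0.0
time: 1.3
tool_pos: [0.3665, -0.1179, 0.2313]
tool_rot: [-0.0, 0.975, 0.221, 0.001]
contact_force: [-0.2, -0.5, 0.2]
gripper_width: 0.004
grasp_force: 0.0
time: 1.7
tool_pos: [0.3999, 0.0302, 0.2313]
tool_rot: [-0.001, 0.975, 0.221, 0.0]
contact_force: [-1.1, -1.2, -0.4]
gripper_width: 0.006
grasp_force: 0.0
time: 2.1
tool_pos: [0.434, 0.1773, 0.2308]
tool_rot: [-0.0, 0.976, 0.219, -0.0]
contact_force: [-0.1, -0.8, -0.5]
gripper_width: -0.002
grasp_force: 0.0
2.1 [0.4339962  0.17730612 0.23083118] [-0.12588223 -0.83294922 -0.46092167] -0.0022020731917273086
[[ 0.904  0.427 -0.001]
 [ 0.427 -0.904  0.001]
 [-0.001 -0.001 -1.   ]]
plate expected px [163.2 107.5]
  seen [167.8 104.3] [ 102   55  118   98 1304] [0.4712 0.3185 0.045 ]
L expected px [370.4 185.3]
  seen [373.4 183.4] [363 173  23  22 389] [0.4907 0.0888 0.064 ]
red expected px [414.3 207.1]
  seen [417.2 205.2] [406 195  24  22 393] [0.4901 0.0342 0.064 ]
R expected px [456.7 228.2]
  seen [459.3 226.4] [448 216  24  22 402] [ 0.4895 -0.0206  0.064 ]
```

View pics/w1.png

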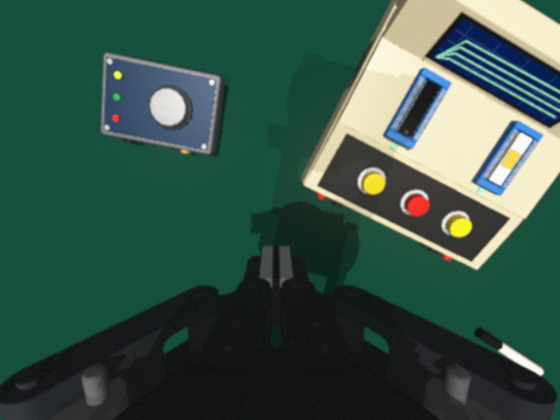

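The wrist view agrees to within 3 mm: plate at (168,104), keys at (373,183), (417,205) and (459,226). The white/gold chip at (509,158) is on the robot's right, so the right key comes first.

```bash

python3 -m pendant '[[0,[0.765,-0.957,0],0],[0,[0.765,-0.957,0],0],[0,[0.765,-0.957,0],0],[0,[0.765,-0.957,0],0]]' >/dev/null
python3 -m pendant '[[0,[0,0,0.4],0],[0,[0,0,0.7],0],[0,[0,0,0.9],0],[0,[0,0,1],0],[0,[0,0,1],0]]' >/dev/null
python3 -m pendant '[[0,[0,0,0.2],0],[0,[0,0,0.35],0],[0,[0,0,0.45],0],[0,[0,0,0.45],0],[0,[0,0,0.45],0]]'
python3 look.py w2 | head -6
```

```text
time: 3.55
tool_pos: [0.4686, 0.3176, 0.0587]
tool_rot: [-0.0, 0.976, 0.217, 0.001]
contact_force: [-0.6, 0.8, 0.1]
gripper_width: 0.001
grasp_force: 0.0
3.55 [0.46859146 0.31757399 0.05865543] [-0.5801159   0.81870504  0.05626119] 0.0005718634315697473
[[ 0.906  0.423  0.002]
 [ 0.423 -0.906  0.001]
 [ 0.002  0.    -1.   ]]
plate expected px [265.5 253.7]
  seen [271.9 245.2] [ 240  216   66   71 2812] [0.4724 0.3206 0.045 ]
```

View pics/w2.png

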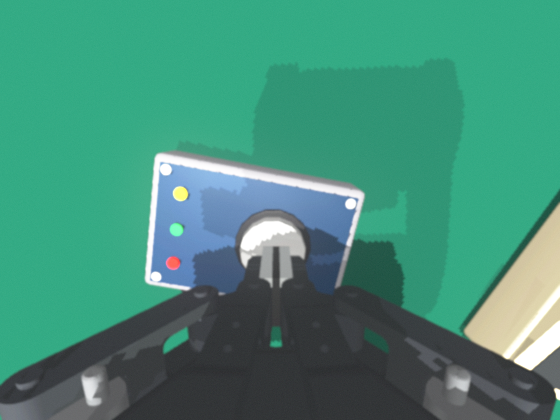

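The fingertip, at about (276,249), is over the plate, whose centre is at about (273,250). Pressing in small steps.

```bash

python3 -m pendant '[[0,[0,0,0.05],0],[0,[0,0,0.08],0],[0,[0,0,0.1],0],[0,[0,0,0.1],0],[0,[0,0,0.1],0]]' | grep -E "pos|contact"
python3 -m pendant '[[0,[0,0,0.01],0],[0,[0,0,0.017],0],[0,[0,0,0.017],0]]'| grep -E "pos|contact"
python3 -m pendant '[[0,[0,0,0.01],0],[0,[0,0,0.017],0],[0,[0,0,0.017],0]]'| grep -E "pos|contact"
```

```text
tool_pos: [0.4676, 0.3175, 0.0453]
contact_force: [0.5, -0.1, -0.3]
tool_pos: [0.4677, 0.3176, 0.0436]
contact_force: [-1.6, -0.6, 2.5]
tool_pos: [0.4677, 0.3176, 0.0415]
contact_force: [-1.0, -0.6, 4.7]
```

```bash

python3 -m pendant '[[0,[0,0,0.006],0],[0,[0,0,0.011],0],[0,[0,0,0.011],0],[0,[0,0,0.011],0],[0,[0,0,0.011],0],[0,[0,0,0.011],0],[0,[0,0,0.011],0],[0,[0,0,0.011],0],[0,[0,0,0.011],0],[0,[0,0,0.011],0]]'| grep -E "pos|contact"
python3 -m pendant '[[0,[0,0,0],0],[0,[0,0,0],0],[0,[0,0,0],0]]'| grep -E "pos|contact"
python3 -m pendant '[[0,[0,0,-0.05],0],[0,[0,0,-0.3],0],[0,[0,0,-0.6],0],[0,[0,0,-0.8],0],[0,[0,0,-0.8],0],[0,[0,0,-0.8],0]]'
python3 look.py w3
```

```text
tool_pos: [0.4677, 0.3176, 0.0402]
contact_force: [-1.4, -0.7, 6.3]
tool_pos: [0.4677, 0.3176, 0.0402]
contact_force: [-2.2, 0.3, 6.2]
time: 6.6
tool_pos: [0.4675, 0.3174, 0.1357]
tool_rot: [0.0, 0.976, 0.217, 0.0]
contact_force: [-0.1, 0.3, 0.8]
gripper_width: -0.004
grasp_force: 0.0
6.6 [0.46754119 0.3173638  0.13565702] [-0.1102312   0.32908051  0.80268717] -0.0038484716598251186
[[ 0.906  0.423  0.   ]
 [ 0.423 -0.906 -0.   ]
 [ 0.     0.    -1.   ]]
plate expected px [268.8 215. ]
  seen [272.1 210.5] [ 248  185   50   52 1967] [0.4708 0.3208 0.045 ]
L expected px [533.1 312.1]
  seen [535.1 308.2] [516 294  39  30 811] [0.4912 0.0915 0.064 ]
red expected px [585.1 336.4]
  -
R expected px [634.7 359.6]
  -
```

```bash

python3 -m pendant '[[0,[-0.345,0.873,0],0],[0,[-0.345,0.873,0],0],[0,[-0.345,0.873,0],0]]'>/dev/null
python3 -m pendant '[[0,[-0.345,0.873,0],0],[0,[-0.345,0.873,0],0],[0,[-0.345,0.873,0],0]]'>/dev/null
python3 -m pendant '[[0,[-0.345,0.873,0],0],[0,[-0.345,0.873,0],0],[0,[-0.345,0.873,0],0],[0,[-0.345,0.873,0],0]]'>/dev/null
python3 -m pendant '[[0,[0,0,0.2],0],[0,[0,0,0.35],0],[0,[0,0,0.42],0],[0,[0,0,0.42],0],[0,[0,0,0.42],0]]'
python3 look.py w4
```

```text
time: 8.15
tool_pos: [0.4882, -0.019, 0.0858]
tool_rot: [-0.0, 0.976, 0.217, 0.0]
contact_force: [0.7, 0.7, 0.3]
gripper_width: -0.0
grasp_force: 0.0
8.15 [ 0.48822514 -0.01896365  0.08577061] [0.66138575 0.65322634 0.29838385] -0.0003119059552807037
[[ 0.906  0.424  0.   ]
 [ 0.424 -0.906  0.   ]
 [ 0.    -0.    -1.   ]]
plate expected px [-308.4   22.5]
  -
L expected px [ 94.2 170.7]
  seen [ 98.6 165.4] [  77  145   44   43 1403] [0.4914 0.0892 0.064 ]
red expected px [186.7 211.8]
  seen [192.6 207.1] [ 172  187   42   41 1298] [0.4911 0.0338 0.064 ]
R expected px [273.1 250.2]
  seen [279.5 240.7] [262 233  34  21 345] [ 0.4936 -0.0201  0.064 ]
```

View pics/w4.png

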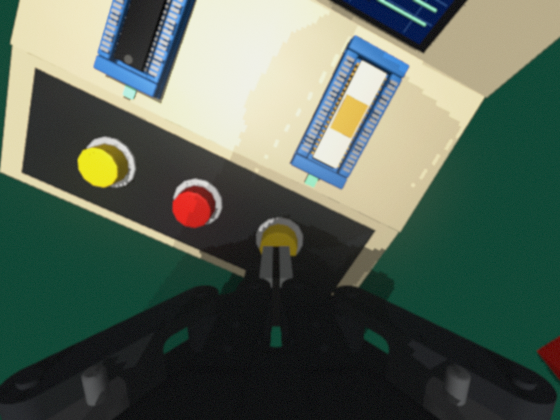

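The tip at (276,249) is over the right yellow key, whose centre is at about (277,245). The white/gold chip is right behind it at (350,117). Nudging 2 mm and pressing in small steps.

```bash

python3 -m pendant '[[0,[0.006,0.017,0.07],0],[0,[0.006,0.017,0.12],0],[0,[0.006,0.017,0.15],0],[0,[0.006,0.017,0.15],0]]' | grep -E "pos|contact"
for k in 1; do
python3 -m pendant '[[0,[0,0,0.017],0],[0,[0,0,0.017],0]]'| grep -E "pos|contact"
python3 -m pendant '[[0,[0,0,0.017],0],[0,[0,0,0.017],0]]'| grep -E "pos|contact"
python3 -m pendant '[[0,[0,0,0.017],0],[0,[0,0,0.017],0]]'| grep -E "pos|contact"
done
```

```text
tool_pos: [0.4893, -0.0214, 0.067]
contact_force: [-0.3, 0.1, -0.4]
tool_pos: [0.4897, -0.0215, 0.0656]
contact_force: [0.6, -0.5, 1.0]
tool_pos: [0.4899, -0.0215, 0.0636]
contact_force: [-0.1, 0.5, 1.0]
tool_pos: [0.49, -0.0214, 0.0616]
contact_force: [0.3, 0.1, 1.9]
```

```bash

python3 -m pendant '[[0,[0,0,0.01],0],[0,[0,0,0.01],0],[0,[0,0,0.01],0]]'| grep -E "pos|contact"
python3 -m pendant '[[0,[0,0,0.01],0],[0,[0,0,0.01],0],[0,[0,0,0.01],0]]'| grep -E "pos|contact"
python3 -m pendant '[[0,[0,0,0.01],0],[0,[0,0,0.01],0],[0,[0,0,0.01],0]]'| grep -E "pos|contact"
```

```text
tool_pos: [0.4898, -0.0215, 0.0604]
contact_force: [0.4, 0.2, 3.2]
tool_pos: [0.49, -0.0215, 0.0594]
contact_force: [1.3, 0.8, 6.1]
tool_pos: [0.4901, -0.0215, 0.0584]
contact_force: [0.5, 0.3, 7.0]
```

```bash

python3 -m pendant '[[0,[0,0,0],0],[0,[0,0,0],0],[0,[0,0,-0.05],0],[0,[0,0,-0.3],0],[0,[0,0,-0.5],0],[0,[0,0,-0.5],0]]'|grep -E "pos"
python3 -m pendant '[[0,[0.395,-0.833,0],0],[0,[0.395,-0.833,0],0],[0,[0.395,-0.833,0],0],[0,[0.395,-0.833,0],0]]'|grep pos
python3 -m pendant '[[0,[0,0,0.2],0],[0,[0,0,0.28],0],[0,[0,0,0.28],0],[0,[0,0,0.28],0]]'|grep pos
python3 look.py w5
```

```text
tool_pos: [0.4908, -0.0216, 0.1206]
tool_pos: [0.4885, 0.0905, 0.1159]
tool_pos: [0.4899, 0.0884, 0.0839]
11.5 [0.48994536 0.08842446 0.08388477] [0.08454016 0.37352298 0.0118176 ] -0.0009098026100429994
[[ 0.907  0.422 -0.001]
 [ 0.422 -0.907 -0.   ]
 [-0.001 -0.    -1.   ]]
plate expected px [-106.8  113.7]
  -
L expected px [268.8 250.8]
  seen [273.  238.6] [256 225  37  30 533] [0.4955 0.0916 0.064 ]
red expected px [350.1 286.5]
  seen [356.8 275.8] [337 261  38  31 724] [0.4951 0.0356 0.064 ]
R expected px [426.2 320. ]
  seen [429.2 308.8] [411 295  34  29 668] [ 0.4942 -0.0165  0.064 ]
```

View pics/w5.png

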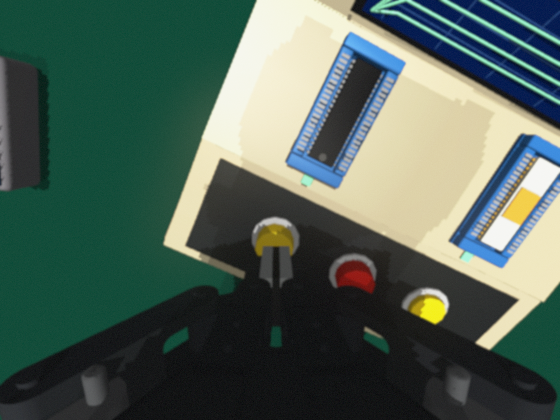

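The tip is over the left yellow key at (273,241), with the black chip behind it. The right key at (429,309) now sits lower in its bezel. Pressing the left key the same way.

```bash

python3 -m pendant '[[0,[0,0,0.07],0],[0,[0,0,0.12],0],[0,[0,0,0.14],0],[0,[0,0,0.14],0]]' | grep -E "pos|contact"
python3 -m pendant '[[0,[0,0,0.017],0],[0,[0,0,0.034],0],[0,[0,0,0.05],0],[0,[0,0,0.05],0]]'| grep -E "pos|contact"
python3 -m pendant '[[0,[0,0,0.01],0],[0,[0,0,0.01],0],[0,[0,0,0.01],0]]'| grep -E "pos|contact"
python3 -m pendant '[[0,[0,0,0.01],0],[0,[0,0,0.01],0],[0,[0,0,0.01],0]]'| grep -E "pos|contact"
```

```text
tool_pos: [0.49, 0.0892, 0.067]
contact_force: [-0.3, 0.3, -0.4]
tool_pos: [0.4907, 0.0893, 0.0616]
contact_force: [1.6, 0.2, 1.3]
tool_pos: [0.4905, 0.0893, 0.0604]
contact_force: [1.4, -0.2, 2.6]
tool_pos: [0.4906, 0.0893, 0.0594]
contact_force: [1.3, 0.2, 4.8]
```

```bash

python3 -m pendant '[[0,[0,0,0.01],0],[0,[0,0,0.01],0],[0,[0,0,0.01],0],[0,[0,0,0.01],0]]'| grep -E "pos|contact"
python3 -m pendant '[[0,[0,0,-0.05],0],[0,[0,0,-0.3],0],[0,[0,0,-0.6],0],[0,[0,0,-0.6],0]]'|grep -E "pos"
python3 -m pendant '[[0,[-0.5,0,-0.5],0],[0,[-0.8,0,-0.5],0],[0,[-0.8,0,-0.5],0],[0,[-0.8,0,-0.5],0]]'|grep pos
python3 look.py w6
```

```text
tool_pos: [0.4908, 0.0893, 0.0585]
contact_force: [1.0, 0.2, 5.2]
tool_pos: [0.4925, 0.0894, 0.1344]
tool_pos: [0.4019, 0.0482, 0.1896]
14.15 [0.4019144  0.04823325 0.18963847] [0.71783577 0.45687187 0.23043244] -0.000440594725964698
[[ 0.907  0.422  0.   ]
 [ 0.422 -0.907 -0.   ]
 [ 0.     0.    -1.   ]]
plate expected px [11.6  0. ]
  seen [19.8 10.1] [  0   0  40  25 816] [0.4617 0.3138 0.045 ]
L expected px [271.4  96.3]
  seen [275.7  93.6] [264  81  24  26 487] [0.491  0.0882 0.064 ]
red expected px [328.4 125.1]
  seen [332.  122.7] [320 110  25  26 511] [0.4901 0.034  0.064 ]
R expected px [382.9 152.7]
  seen [384.3 149.1] [373 138  24  23 445] [ 0.4897 -0.0187  0.064 ]
```

View pics/w6.png

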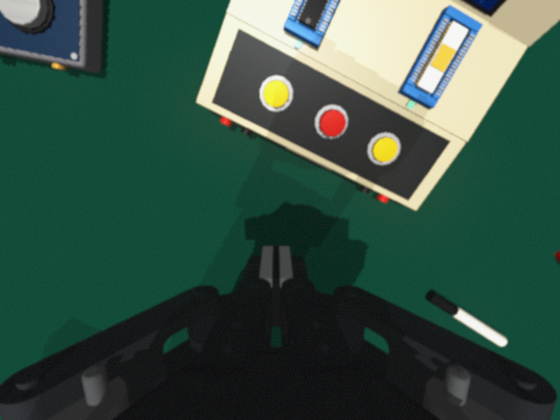

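The wrist view shows the left key at (276,94), red at (332,123) and right at (384,149), with both chips in their nests. I'll check the key travel with the side camera, against the first frame.

```bash
python3 - <<'E'
from h import *
from plant import manip
for n,pts in (("side",dict(L=(279,246),red=(291,235),R=(302,225),plate=(229,313))),("top",dict(L=(220,241),R=(264,241)))):
    a=pickle.load(open(f"pics/{n}.pkl","rb"));b=manip.grab_frame(n);cv2.imwrite(f"pics/{n}2.png",b["img"][:,:,::-1])
    for k,p in pts.items():
        c={"red":"red","plate":"steel"}.get(k,"yellow")
        try: print(n,k,near(a["img"],c,p)[0].round(2),near(b["img"],c,p)[0].round(2),near(b["img"],c,p)[1][4])
        except Exception as e: print(n,k,"hidden")
f=b; S=pickle.load(open("pics/side.pkl","rb"))
def proj(f,x):
    c=q2R(f["rotation"]).T@(np.array(x)-f["eye"]);return np.array([c[0]/c[2]*f["fx"]+f["cx"],c[1]/c[2]*f["fy"]+f["cy"]])
for y in(.0895,-.0205): print(proj(S,[.4895,y,.065]),proj(S,[.4905,y,.058]))
E
```

```text
side L [278.54 245.58] [278.38 246.79] 48
side red [290.59 234.57] [290.62 234.72] 68
side R [301.69 224.31] [301.32 225.66] 41
side plate [229.12 312.98] [229.12 312.98] 225
top L [220.37 241.02] [220.48 240.91] 44
top R [264. 241.] [264.05 240.74] 43
[279.20087307 244.09384332] [278.83232672 246.48726971]
[301.71769151 222.83829152] [301.30427326 225.14016144]
```

```bash
python3 -c "
from plant import manip
print(manip.job_done())"
```

```text
the job is handed in; nothing more can be done
None
```

I held the touch plate down for over a second and let it go. I then pressed the right key (reference chip) and the left key (sample chip); force and camera readings show both down. The job is handed in, but no verdict was returned.

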